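# Load the transformer tester and key in its test

### The arm

A 6-joint arm with a two-finger parallel gripper is mounted at the origin on the work surface. World frame = base frame: x ahead of the robot, y to its left, z up, the work surface at z = 0. Lengths are in mm, angles in rad, forces in N, time in s.
With the tool pointing down it reaches from about 275 to 875 mm from the base axis. Payload 12.5 kg.
Tool frame: the origin (TCP) lies between the finger pads; the fingertips stand robot.nose_length ahead of it and the grasp point (between the pads) lies 11 mm behind it (robot.nose_length is the distance from the TCP to the fingertips, in mm); z points along the fingers, y is the line along which they close (so a half turn about z gives the same grasp; the last joint's range is limited). The gripper opens to 85 mm and grips with 20 to 120 N. Pads are 22 mm wide; open, the fingers measure 114 mm over their backs; the gripper's body (76 mm by 85 mm) begins 54 mm behind the grasp point. The pads swing forward as they close: fully open they stand 13 mm farther back than shut.
Start: joints at [1.041, 0.351, 1.652, -0, 1.139, -0.085], TCP at [236.62, 496.483, 199.79] pointing down, gripper open.
Joint ranges: [-2.75, 2.75], [-0.79, 2.1], [0.01, 2.65], [-1.57, 4.71], [0.07, 3.14], [-2.87, 2.87]. Speed limits (rad/s): [2.22, 2.22, 2.79, 3.14, 3.14, 3.14].

### API

Orientations are given as a rotation vector (axis times angle).
In Python, from bench import robot gives the robot as it stands.
- The arm moves only by the tool jog_arm, never from a script. Its argument "targets" is a list of rows, each an object with "delta_pos": the shift along the world's x, y, z scaled (see below), a list of three; "twist": the turn, a rotation vector about the world's x, y, z scaled (see below), a list of three. In form: [{"delta_pos": [x, y, z], "twist": [rx, ry, rz]}, ...]. A call has 1 to 12 rows; each row is the pose to reach, as a shift and turn from the pose commanded when the call began; what a row does not reach only later rows make up. The controller multiplies each number of a shift by 250 mm and each number of a turn by 45 degrees. A row lasts 1/10 s, in which the tool goes at most 50 mm and 8.59 degrees, less where a joint would pass 70% of its speed; a pose out of reach is approached as far as the arm can. A call with a number of a shift or a turn outside -1 to 1 is refused whole. A call with a gripper value outside its range is refused whole. "gripper" is the closure, from 0 (fully open) to 1 (shut), set as the call begins (left out, the last holds). The fingers move at their own pace and stop on an object; the grip force is fixed at half the most. Time passes only in rows, so rows that repeat a pose let the fingers close. It gives the time, the measured TCP pose, the force, the opening and the grip force at its end, in the units of the state.
- robot.get_obs(): the state, without advancing time (a new reading comes with each control period).
- robot.read_camera(name): name is "side" or "top"; returns a dict with "frame" (400x640x3 uint8, blue, green, red), "mtx" (3x3 intrinsics, pixels), "origin" and "attitude" of the camera in the world. Camera axes: x right, y down, z forward; pixel columns grow to the right and rows downward; lengths in mm; the calibration is good to about 2 mm. A picture is of the moment at which its call begins. There is no depth.
- robot.hand_in(): hands the job in; it is judged then, once.
The state is a dict: "time_s": time; "q": joint angles; "qvel": joint speeds; "tau": joint torques, N m; "tool_pos": TCP position; "tcp_rot": TCP orientation; "contact_force": force on the tool from outside, world axes, zero at the start; "torque": the same for the moment, N m; "finger_gap": opening from 0.0 (shut) to 1.0 (fully open); "finger_force": force on a finger pad.
Only numpy, scipy, OpenCV 4.12 (cv2) and the standard library are available. Lean on these libraries where they do the work, as an engineer would, in place of code of your own. Each camera call takes 0.05 s, during which the arm holds its last target. There are 200 camera calls.

### The job

Take the small transformer out of the pink tray and set it down gently, upright, in the black test nest. Then run the test on the tester's sloping key panel, one key at a time, each fully down and let up again before the next: press the round key, then the square key, then hold the level bar key (the one lying along the row) down for a good second and let go. Press no key before the transformer is in the nest, leave the cross and the upright bar keys alone, and do not disturb the other things in the tray or the spool.

Things in the scene. Friction and masses are not known exactly. Their poses are not given: they have to be found in the camera images.
- transformer: small transformer, about 0.22 kg: dark steel core 42 x 18 x 38 mm (x, y, z), around its middle a pale coil 26 mm long, 30 mm wide (y), from 6 to 32 mm high. The same turned half round. Can be gripped across the coil (30 mm, y) or the core's length (42 mm, x). Stands in one of the tray's three pockets; which one varies. Origin: centre of its underside, z up.
- tray: pink foam tray, fixed, 252 (x) x 88 (y) mm, rim 13 mm above the table, with three pockets about 76 x 76 mm in one row along its x, 82 mm apart, the middle one at its centre; pocket floors 6 mm above the table. Origin: centre of its underside.
- nest_in (a point): centre of the floor of the test nest, 13 mm above the table: black open rectangular cradle on an aluminium plate 100 x 90 x 12 mm, fixed, between tray and tester. Inside 52 mm along its x, 42 mm along its y; walls 8 mm high, 4 mm thick. z up. The transformer goes in with its 42 mm length along this x, either way round.
- tester: beige tester, fixed, 262 mm wide, at the left, panel facing right. Origin: on the table under the middle of the key row; x to its back, y along the row. Panel slopes 35 degrees from level, 31 to 69 mm high. 30 mm behind the row its 110 mm deep housing rises to 150 mm; a hood juts 17 mm over the panel at 131 to 145 mm: come along the keys' axis, a gripper pointing straight down does not fit.
- round_top (a point): middle of the top face of the round key (26 mm across); moves with it. Axes: z = out of the panel along the key's travel, 35 degrees from vertical, leaning to the robot's right; y level along the row; x up the slope. Up, the top is 9 mm above the panel and 57 mm above the table. All five keys are off-white, in one row 46 mm apart, in varying order.
- square_top (a point): middle of the top face of the square key (22 x 22 mm); moves with it. Axes: z = out of the panel along the key's travel, 35 degrees from vertical, leaning to the robot's right; y level along the row; x up the slope. Up, the top is 9 mm above the panel and 57 mm above the table.
- bar_top (a point): middle of the top face of the level bar key (34 mm long along the row, 12 mm wide up the slope); moves with it. Axes: z = out of the panel along the key's travel, 35 degrees from vertical, leaning to the robot's right; y level along the row; x up the slope. Up, the top is 9 mm above the panel and 57 mm above the table.
- cross_top (a point): middle of the top face of the cross-shaped key (30 x 30 mm, arms 9 mm wide); moves with it. Axes: z = out of the panel along the key's travel, 35 degrees from vertical, leaning to the robot's right; y level along the row; x up the slope. Up, the top is 9 mm above the panel and 57 mm above the table. Not to be pressed.
- upright_top (a point): middle of the top face of the upright bar key (12 mm wide along the row, 34 mm long up the slope); moves with it. Axes: z = out of the panel along the key's travel, 35 degrees from vertical, leaning to the robot's right; y level along the row; x up the slope. Up, the top is 9 mm above the panel and 57 mm above the table. Not to be pressed.
- round (a joint): travel of the round key in m: 0 = up, 0.005 = fully down; spring return, about 1.8 N to start and 4.8 N fully down
- square (a joint): travel of the square key in m: 0 = up, 0.005 = fully down; spring return, about 1.8 N to start and 4.8 N fully down
- bar (a joint): travel of the level bar key in m: 0 = up, 0.005 = fully down; spring return, about 1.8 N to start and 4.8 N fully down
- cross (a joint): travel of the cross-shaped key in m: 0 = up, 0.005 = fully down; spring return, about 1.8 N to start and 4.8 N fully down
- upright (a joint): travel of the upright bar key in m: 0 = up, 0.005 = fully down; spring return, about 1.8 N to start and 4.8 N fully down
- capacitor: black round can, 32 mm across and 42 mm high, bystander. Stands in one of the tray's three pockets; which one varies. Origin: centre of its underside, z up.
- heatsink: finned aluminium heat sink 40 x 34 x 34 mm, bystander. Stands in one of the tray's three pockets; which one varies. Origin: centre of its underside, z up.
- spool: grey flanged spool of 60 mm diameter and 42 mm height standing on the table beyond the nest, bystander. Origin: centre of its underside.
Things that resemble listed ones, but are neither listed nor needed, are in the scene too. What is shaped like the part that bears cross_top but blue, green or orange is not meant.

How it is judged (in metres and radians):
On the way, in this order (a step that is already met when the one before it is completed fails the run):
1. the transformer stands in the nest, let go and at rest (x of transformer in the frame of nest_in between -0.012 and 0.012 m and y of transformer in the frame of nest_in between -0.013 and 0.013 m and z of transformer in the frame of nest_in between -0.004 and 0.004 m and angle between transformer's own z axis and vertical below 0.08 rad and contact force between the fingers and transformer below 0.1 N and linear speed of transformer below 0.02 m/s), for 0.2 s.
2. the round key is fully down (at least 4 mm) and no other key is pressed (value of joint round above 0.004 m and value of joint each of square, bar, cross, upright below 0.002 m), for 0.06 s.
3. the square key is fully down (at least 4 mm) and no other key is pressed (value of joint square above 0.004 m and value of joint each of round, bar, cross, upright below 0.002 m), for 0.06 s.
4. the level bar key is fully down (at least 4 mm) and no other key is pressed, for 0.8 s (value of joint bar above 0.004 m and value of joint each of round, square, cross, upright below 0.002 m), for 0.8 s.
At the end, for the whole second after the job is handed in: the transformer stands upright on the floor of the nest (within 12 mm of its centre along x and 13 mm along y, underside within 4 mm of the floor, tilt under 0.08 rad) and is at rest; all five keys are up again (under 2 mm) (x of transformer in the frame of nest_in between -0.012 and 0.012 m and y of transformer in the frame of nest_in between -0.013 and 0.013 m and z of transformer in the frame of nest_in between -0.004 and 0.004 m and angle between transformer's own z axis and vertical below 0.08 rad and value of joint each of round, square, bar, cross, upright below 0.002 m and linear speed of transformer below 0.02 m/s); the robot touches nothing.
It fails at once if a key is pressed (over 2.5 mm) while the transformer is not in the nest (value of joint any of round, square, bar, cross, upright above 0.0025 m and (horizontal distance between transformer and nest_in above 0.02 m or z of transformer in the frame of nest_in above 0.006 m)).
It fails at once if the cross or the upright bar key is pressed (over 2.5 mm) (value of joint any of cross, upright above 0.0025 m).
It fails at once if two keys are down at once (value of joint each of round, square above 0.0025 m or value of joint each of round, bar above 0.0025 m or value of joint each of square, bar above 0.0025 m).
It fails at once if the transformer is dropped or slammed into the nest (faster than 0.4 m/s within 30 mm of its floor) (horizontal distance between transformer and nest_in below 0.04 m and z of transformer in the frame of nest_in below 0.03 m and linear speed of transformer above 0.4 m/s).
It fails at once if the capacitor, heat sink or spool is moved by more than 25 mm (distance of any of capacitor, heatsink, spool from where it was at the start of the episode above 0.025 m).
It also fails if it takes over 72 s, if anything falls off the work surface, if the arm or the gripper's body presses on something with over 40 N, if the wrist force passes 120 N, or if a joint passes its speed limit or range.

## Working session

There is one attempt and no reset: what is moved stays moved. The work goes in short steps, Python scripts to look and compute and a tool call to move; the robot and the scene stay as the last step left them, time stands still between calls to the robot, and variables do not carry over. Pictures are saved under pics/ and viewed, at most 10 in all, crops included, and the job is handed in when it is done.

Besides the shell and the picture viewer there is one more tool, called after ">>>" as name(argument=value, ...), one argument or row to a line, values as JSON. jog_arm: Moves the arm, as the interface text tells. Its arguments: {"type":"object","properties":{"targets":{"type":"array"},"gripper":{"type":"number"}},"required":["targets"]}

```bash
mkdir -p pics; cat > h.py <<'E'
import numpy as np, cv2
from scipy.spatial.transform import Rotation as R
from bench import robot
def rot(a):
    a=np.array(a,float)
    return a if a.shape==(3,3) else (R.from_rotvec(a).as_matrix() if a.size==3 else R.from_quat(a).as_matrix())
def ray(c,uv):
    d=np.linalg.inv(c["mtx"])@np.array([uv[0],uv[1],1.]); return np.array(c["origin"],float),rot(c["attitude"])@d
def onz(c,uv,z):
    o,d=ray(c,uv); return o+d*(z-o[2])/d[2]
def proj(c,p):
    q=np.array(c["mtx"])@(rot(c["attitude"]).T@(np.array(p,float)-np.array(c["origin"]))); return q[:2]/q[2]
E
python3 - <<'E'
from h import *
import pickle
for n in("top","side"):
    c=robot.read_camera(n); cv2.imwrite(f"pics/{n}0.png",c["frame"]); pickle.dump(c,open(n+"0.pkl","wb"))
    print(n,c["mtx"],c["origin"],c["attitude"])
print(robot.get_obs(), robot.nose_length)
E
```

```text
top [[388.28024257   0.         319.74001436]
 [  0.         388.28024257 197.98008039]
 [  0.           0.           1.        ]] [ 395.26875223   11.87952475 1031.95843942] [-2.19894504  2.17168639 -0.05749593]
side [[437.05370651   0.         311.97507849]
 [  0.         437.05370651 200.11510869]
 [  0.           0.           1.        ]] [ -43.59061779 -631.18917379  745.38161183] [-2.16394137  0.68417439 -0.34977971]
{'time_s': 0.1, 'q': array([ 1.04140627e+00,  3.51195064e-01,  1.65233828e+00, -1.11823889e-05,
        1.13911883e+00, -8.46056595e-02]), 'qvel': array([ 7.36462924e-04, -5.01740810e-04, -3.08820554e-03,  3.74412054e-05,
        3.98812127e-04, -6.70091072e-04]), 'tau': array([-2.12879168e-04, -5.06838048e+01, -2.91878432e+01, -1.90278779e-04,
        2.64677736e-03,  6.04359161e-05]), 'tool_pos': array([236.461755  , 496.212417  , 199.31360825]), 'tcp_rot': array([-6.92845041e-01, -3.06392179e+00,  1.59114923e-03]), 'contact_force': array([0.0311569 , 0.32904261, 0.33561714]), 'torque': array([-0.01287656,  0.0208704 ,  0.0127882 ]), 'finger_force': 0.0, 'finger_gap': 1.00429806021906} 8.0
```

View pics/top0.png

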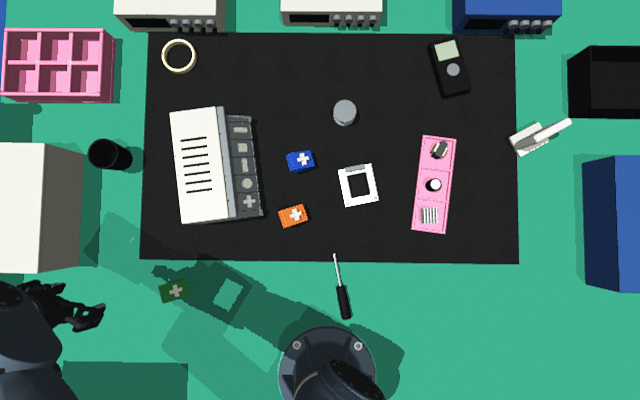

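View pics/side0.png

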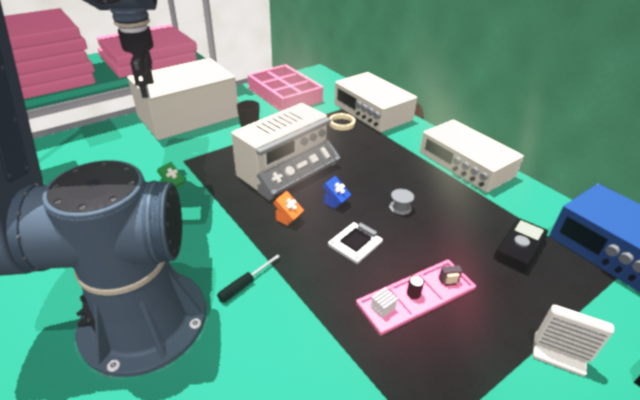

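Top view: the tester's five keys run down column ~245 (rows 128–200), the nest is at (358,185), and the tray's pockets are at (440,149) with the transformer candidate, (434,185) with the can and (430,214) with the heat sink. The blue, orange and green cross blocks are decoys. Next, one enlarged crop to confirm the keys and the transformer.

```bash
python3 - <<'E'
import pickle
from h import *
t=pickle.load(open("top0.pkl","rb"))["frame"]; s=pickle.load(open("side0.pkl","rb"))["frame"]
f=lambda im,x,y,w,h,W,H: cv2.resize(im[y:y+h,x:x+w],(W,H),interpolation=cv2.INTER_CUBIC)
a=f(t,220,105,50,120,250,600); b=f(t,330,130,130,110,390,330); 
b2=f(s,255,135,90,62,390,270)
cv2.imwrite("pics/crop.png",np.hstack([a,np.vstack([b,b2])]))
E
```

```text
(no output)
```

View pics/crop.png

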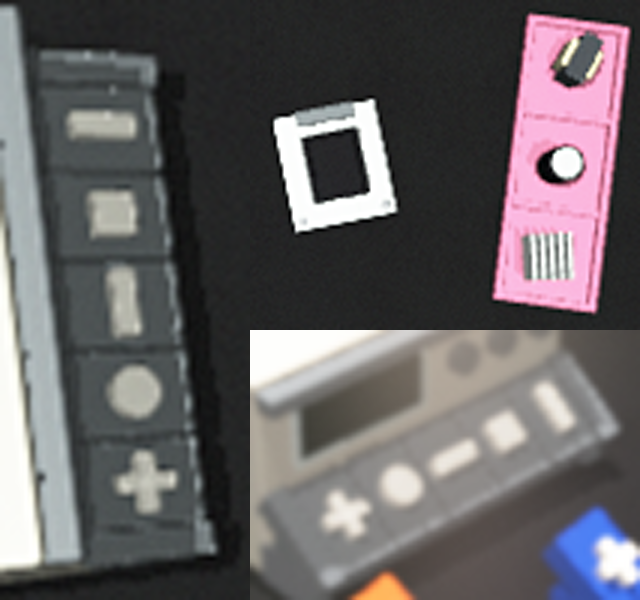

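Key crop, upper to lower: upright bar (240,130), square (242.6,147.6), level bar lying along the row (244.8,165), round (246.8,183), cross (249.4,201). The transformer, with its dark core and pale coil, is at (440,149). The blue, orange and green cross blocks are not on the panel, so they're not meant. Measuring now.

```bash
python3 - <<'E'
import pickle
from h import *
t=pickle.load(open("top0.pkl","rb")); s=pickle.load(open("side0.pkl","rb"))
def blobs(c,m,x,y,w,h,a0):
    k=np.zeros_like(m);k[y:y+h,x:x+w]=m[y:y+h,x:x+w]
    n,l,st,ce=cv2.connectedComponentsWithStats(k.astype(np.uint8)); return [(ce[i].round(1),st[i].tolist()) for i in range(1,n) if st[i][4]>=a0]
T=t["frame"].astype(int);S=s["frame"].astype(int)
g=T.min(2)
print("panel px row165",T[165,228:262].tolist()[::2])
for thr in (120,135):
  P=[]
  for ce,st in blobs(t,g>thr,235,118,20,92,15):
    p=onz(t,ce,57);P.append(p);print(thr,ce,st,p.round(1),"side px",proj(s,p).round(1))
# side keys
sg=S.min(2)
for ce,st in blobs(s,sg>150,262,140,80,55,12): print("side",ce,st,onz(s,ce,57).round(1))
# nest plate (white) and cradle
m=(g>110).astype(np.uint8);k=np.zeros_like(m);k[155:215,330:385]=m[155:215,330:385]
cs,hi=cv2.findContours(k,cv2.RETR_CCOMP,cv2.CHAIN_APPROX_NONE)
for i,c in enumerate(cs):
    if len(c)<30: continue
    z=21 if hi[0][i][3]>=0 else 12
    w=np.array([onz(t,p[0],z)[:2] for p in c],np.float32); print("nest",z,cv2.minAreaRect(w))
# tray
b,gg,r=T[...,0],T[...,1],T[...,2]
m=((r>150)&(r-gg>40)).astype(np.uint8);k=np.zeros_like(m);k[120:245,400:470]=m[120:245,400:470]
cs,hi=cv2.findContours(k,cv2.RETR_EXTERNAL,cv2.CHAIN_APPROX_NONE)
c=max(cs,key=len);print("tray",cv2.minAreaRect(np.array([onz(t,p[0],13)[:2] for p in c],np.float32)))
# pictures enlarged of transformer in both
a=cv2.resize(t["frame"][133:165,424:456],(480,480),interpolation=cv2.INTER_NEAREST)
u=proj(s,onz(t,(440,149),30)).astype(int);print(u)
bb=cv2.resize(s["frame"][u[1]-16:u[1]+16,u[0]-10:u[0]+10],(300,480),interpolation=cv2.INTER_NEAREST)
print("crop origin",u-[10,16])
cv2.imwrite("pics/tr.png",np.hstack([a,bb]))
E
```

```text
panel px row165 [[183, 181, 171], [87, 86, 80], [62, 60, 57], [81, 80, 75], [86, 85, 79], [84, 83, 77], [83, 82, 76], [129, 138, 138], [173, 184, 184], [175, 185, 185], [82, 82, 75], [81, 80, 76], [82, 81, 75], [123, 122, 114], [29, 29, 29], [20, 20, 21], [19, 18, 17]]
120 [240.5 129.4] [235, 127, 12, 6, 61] [628.4 225.6  57. ] side px [325.  151.6]
120 [242. 147.] [238, 143, 9, 9, 80] [583.1 220.6  57. ] side px [313.4 157.2]
120 [244.2 164.7] [241, 158, 7, 14, 73] [537.9 213.9  57. ] side px [301.8 163.2]
120 [246.6 182.8] [242, 178, 10, 11, 82] [491.9 206.7  57. ] side px [289.5 169.6]
120 [248.7 201.1] [243, 195, 12, 13, 86] [445.7 200.3  57. ] side px [276.4 176.3]
135 [240.2 129.2] [235, 127, 12, 5, 55] [628.9 226.4  57. ] side px [324.9 151.5]
135 [242.3 147.2] [238, 143, 9, 9, 72] [582.6 219.9  57. ] side px [313.4 157.3]
135 [244.5 164.9] [242, 158, 6, 14, 62] [537.4 213.1  57. ] side px [301.8 163.4]
135 [246.9 182.7] [243, 178, 9, 10, 75] [492.2 205.9  57. ] side px [289.7 169.7]
135 [248.8 200.7] [244, 195, 11, 12, 73] [446.7 200.   57. ] side px [276.8 176.2]
side [270.1
[... 262 characters left out ...]
153, 23, 16, 157] [559.4 215.8  57. ]
side [265.1 161.5] [264, 155, 6, 12, 28] [457.1 279.1  57. ]
side [289.2 170. ] [284, 165, 11, 11, 92] [490.3 205.7  57. ]
side [276.5 176.6] [271, 171, 12, 12, 97] [445.  198.8  57. ]
side [338.  187.1] [335, 182, 7, 12, 67] [553.   68.1  57. ]
side [273.8 190.7] [272, 189, 5, 5, 18] [406.2 149.7  57. ]
nest 12 ((495.6704406738281, -77.91859436035156), (103.676513671875, 91.76533508300781), 12.023815155029297)
nest 21 ((494.1257629394531, -78.28860473632812), (63.36261749267578, 54.3039436340332), 12.319063186645508)
tray ((499.9635925292969, -276.61578369140625), (90.2555160522461, 254.06520080566406), 82.86327362060547)
[451 272]
crop origin [441 256]
```

View pics/tr.png

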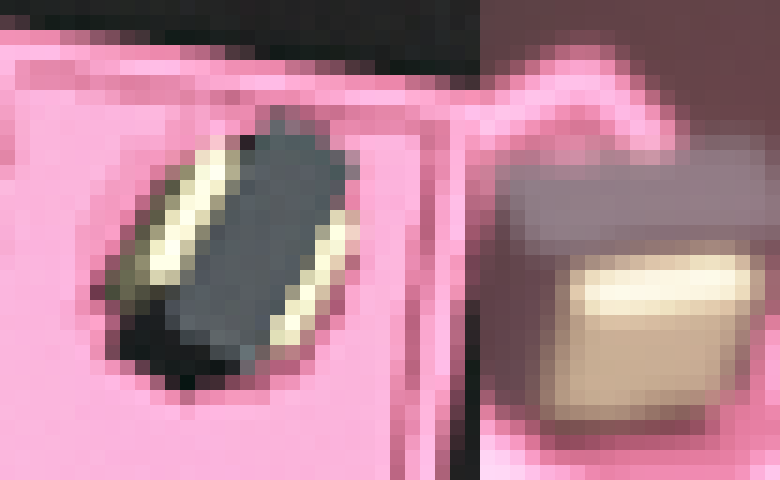

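The enlarged crop shows the slate top face of the core centred near pixel (441,148), about 40 x 17 mm, with pale coil on both sides. So this is the transformer. Now the move numbers.

```bash
python3 - <<'E'
import pickle
from h import *
t=pickle.load(open("top0.pkl","rb"));s=pickle.load(open("side0.pkl","rb"))
T=t["frame"].astype(int)
b,g,r=T[...,0],T[...,1],T[...,2]
m=((abs(r-b)<25)&(g>62)&(g<125)&(r<g+4)).astype(np.uint8);k=np.zeros_like(m);k[139:159,431:449]=m[139:159,431:449]
n,l,st,ce=cv2.connectedComponentsWithStats(k);i=1+st[1:,4].argmax()
pts=np.argwhere(l==i)[:,::-1]
w=np.array([onz(t,p,44)[:2] for p in pts],np.float32);c=w.mean(0);v=np.linalg.svd(w-c)[2][0]
print("transformer",len(pts),c,cv2.minAreaRect(w),"axis deg",np.degrees(np.arctan2(v[1],v[0])))
# coil-only centre check (both strips, top z=38)
o=robot.get_obs();M=rot(o["tcp_rot"]);print("tool axes",M.round(3).tolist(),"yaw of tool y",np.degrees(np.arctan2(M[1,1],M[0,1])))
K=np.array([[628.6,226],[582.8,220.2],[537.6,213.5],[492,206.3],[446.2,200.1]]);d=np.linalg.svd(K-K.mean(0))[2][0];print("row",K.mean(0),np.degrees(np.arctan2(d[1],d[0])))
E
```

```text
transformer 105 [ 586.48804 -286.46014] ((586.5078125, -286.774658203125), (17.5433292388916, 39.87541580200195), 61.141231536865234) axis deg 152.01685
tool axes [[-0.903, 0.43, -0.001], [0.43, 0.903, -0.001], [0.0, -0.001, -1.0]] yaw of tool y 64.5160018260622
row [537.44 213.22] -171.79430015807765
```

>>> jog_arm(
  targets=[
    {"delta_pos": [0.4, -1, 0.08], "twist": [0, 0, 0]},
    {"delta_pos": [0.4, -1, 0.08], "twist": [0, 0, 0]},
    {"delta_pos": [0.4, -1, 0.08], "twist": [0, 0, 0]},
    {"delta_pos": [0.4, -1, 0.08], "twist": [0, 0, 0]},
    {"delta_pos": [0.4, -1, 0.08], "twist": [0, 0, 0]},
    {"delta_pos": [0.4, -1, 0.08], "twist": [0, 0, 0]},
    {"delta_pos": [0.4, -1, 0.08], "twist": [0, 0, 0]},
    {"delta_pos": [0.4, -1, 0.08], "twist": [0, 0, 0]},
  ],
  gripper=0.3,
)

```text
time_s: 0.9
tool_pos: [336.6, 246.5, 219.7]
tcp_rot: [-0.695, -3.064, -0.0]
contact_force: [-0.2, -0.1, -0.4]
finger_gap: 0.693
finger_force: 0.0
```

>>> jog_arm(
  targets=[
    {"delta_pos": [0.4, -1, 0], "twist": [0, 0, 0]},
    {"delta_pos": [0.4, -1, 0], "twist": [0, 0, 0]},
    {"delta_pos": [0.4, -1, 0], "twist": [0, 0, 0]},
    {"delta_pos": [0.4, -1, 0], "twist": [0, 0, 0]},
    {"delta_pos": [0.4, -1, 0], "twist": [0, 0, 0]},
    {"delta_pos": [0.4, -1, 0], "twist": [0, 0, 0]},
    {"delta_pos": [0.4, -1, 0], "twist": [0, 0, 0]},
    {"delta_pos": [0.4, -1, 0], "twist": [0, 0, 0]},
  ],
)

```text
time_s: 1.7
tool_pos: [436.5, -2.5, 219.4]
tcp_rot: [-0.692, -3.063, -0.0]
contact_force: [-0.3, 0.4, -0.4]
finger_gap: 0.699
finger_force: 0.0
```

>>> jog_arm(
  targets=[
    {"delta_pos": [0.6, -1, 0], "twist": [0, 0, -0.055]},
    {"delta_pos": [0.6, -1, 0], "twist": [0, 0, -0.055]},
    {"delta_pos": [0.6, -1, 0], "twist": [0, 0, -0.055]},
    {"delta_pos": [0.6, -1, 0], "twist": [0, 0, -0.055]},
    {"delta_pos": [0.6, -1, 0], "twist": [0, 0, -0.055]},
    {"delta_pos": [0.6, -1, 0], "twist": [0, 0, -0.055]},
    {"delta_pos": [0.6, -1, 0], "twist": [0, 0, -0.055]},
    {"delta_pos": [0.6, -1, 0], "twist": [0, 0, -0.055]},
    {"delta_pos": [0.6, -1, 0], "twist": [0, 0, -0.055]},
  ],
)

```text
time_s: 2.6
tool_pos: [586.7, -251.3, 219.8]
tcp_rot: [-0.756, -3.049, -0.001]
contact_force: [-0.3, -0.3, 0.7]
finger_gap: 0.7
finger_force: 0.0
```

>>> jog_arm(
  targets=[
    {"delta_pos": [0, -0.132, 0], "twist": [0, 0, 0]},
    {"delta_pos": [0, -0.132, -0.15], "twist": [0, 0, 0]},
    {"delta_pos": [0, -0.132, -0.3], "twist": [0, 0, 0]},
    {"delta_pos": [0, -0.132, -0.45], "twist": [0, 0, 0]},
    {"delta_pos": [0, -0.132, -0.54], "twist": [0, 0, 0]},
    {"delta_pos": [0, -0.132, -0.54], "twist": [0, 0, 0]},
    {"delta_pos": [0, -0.132, -0.54], "twist": [0, 0, 0]},
  ],
)

```text
time_s: 3.3
tool_pos: [587.1, -285.6, 86.1]
tcp_rot: [0.757, 3.048, -0.0]
contact_force: [0.6, 0.1, 0.3]
finger_gap: 0.7
finger_force: 0.0
```

```bash
python3 - <<'E'
from h import *
ims=[]
for n,z in(("top",44),("side",30)):
    c=robot.read_camera(n);u=proj(c,[586.5,-286.6,z]).astype(int)
    ims.append(cv2.resize(c["frame"][u[1]-40:u[1]+40,u[0]-40:u[0]+40],(400,400),interpolation=cv2.INTER_CUBIC))
cv2.imwrite("pics/g.png",np.hstack(ims));print(robot.get_obs()["tool_pos"])
E
```

```text
[ 587.64873799 -286.4165409    87.0001394 ]
```

View pics/g.png

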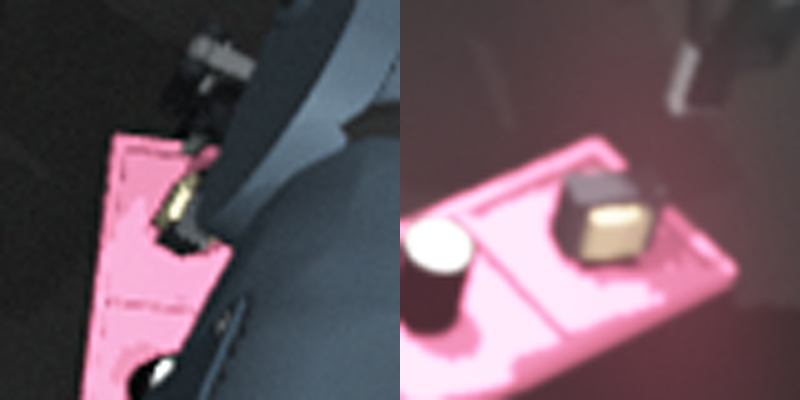

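The top crop shows the core under the arm. In the side crop, a fingertip is seen near (685,100), up and right of the transformer at (605,215). Checking where the tips should project.

```bash
python3 - <<'E'
from h import *
c=robot.read_camera("side");u=proj(c,[586.5,-286.6,30]).astype(int)
o=robot.get_obs();M=rot(o["tcp_rot"]);p=o["tool_pos"]
for k in(-30,30): 
    q=p+M[:,1]*k+M[:,2]*6; print(q.round(),((proj(c,q)-u+40)*5+[400,0]).round())
cv2.imwrite("pics/g2.png",cv2.resize(c["frame"][u[1]-60:u[1]+20,u[0]-40:u[0]+60],(800,600),interpolation=cv2.INTER_CUBIC))
print("in g2:",[((proj(c,p+M[:,1]*k+M[:,2]*6)-u+[40,60])*[8,7.5]).round() for k in(-30,30)])
E
```

```text
[ 573. -313.   81.] [659. 172.]
[ 602. -260.   81.] [605.  70.]
in g2: [array([415., 408.]), array([327., 255.])]
```

View pics/g2.png

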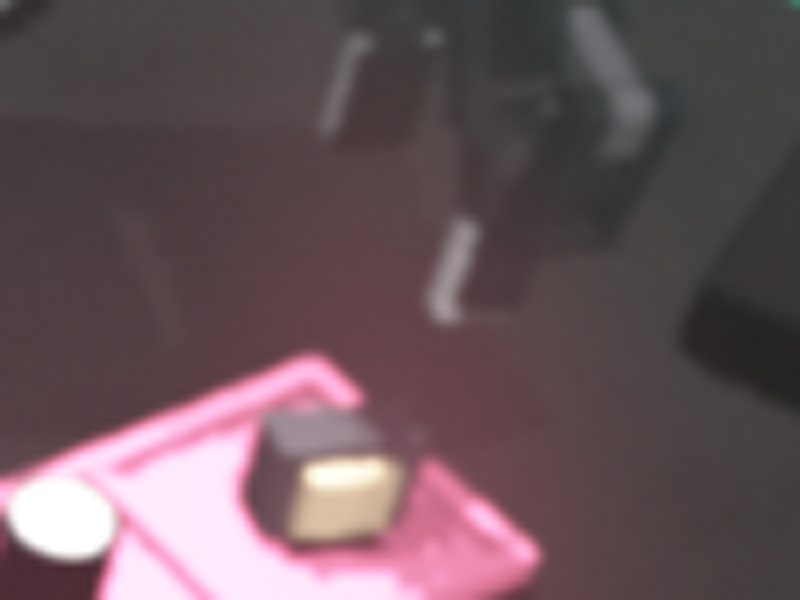

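```bash
python3 - <<'E'
from h import *
c=robot.read_camera("side");u=proj(c,[586.5,-286.6,30]).astype(int)
t=robot.read_camera("top");cv2.imwrite("pics/t2.png",cv2.resize(t["frame"][90:190,380:500],(780,600)[:2],interpolation=cv2.INTER_CUBIC))
o=robot.get_obs();M=rot(o["tcp_rot"]);p=o["tool_pos"]
print(p,M.round(3).tolist(),o["q"].round(3),c["origin"],c["attitude"],t["origin"],t["attitude"])
for nm,g in(("near",(480,318)),("far",(375,140))):
    uv=np.array(g)/[8,7.5]+u-[40,60]
    for z in(79,86,92): print(nm,onz(c,uv,z).round(1))
def g2(q): return ((proj(t,q)-[380,90])*[6.5,6]).round()
for z in (85,120,160):print("t2",z,[g2(np.r_[(p+M[:,1]*k)[:2],z]) for k in(-30,0,30)])
E
```

```text
[ 587.23277379 -286.66716267   86.24904858] [[-0.883, 0.469, 0.002], [0.469, 0.883, -0.001], [-0.002, -0.0, -1.0]] [-0.525  0.658  1.458  0.     1.024 -1.608] [ -43.59061779 -631.18917379  745.38161183] [-2.16394137  0.68417439 -0.34977971] [ 395.26875223   11.87952475 1031.95843942] [-2.19894504  2.17168639 -0.05749593]
near [ 617.2 -299.3   79. ]
near [ 610.3 -302.8   86. ]
near [ 604.3 -305.8   92. ]
far [ 653.1 -233.7   79. ]
far [ 645.8 -237.9   86. ]
far [ 639.5 -241.5   92. ]
t2 85 [array([498., 367.]), array([427., 332.]), array([357., 298.])]
t2 120 [array([531., 351.]), array([457., 315.]), array([384., 279.])]
t2 160 [array([572., 331.]), array([495., 293.]), array([418., 256.])]
```

View pics/t2.png

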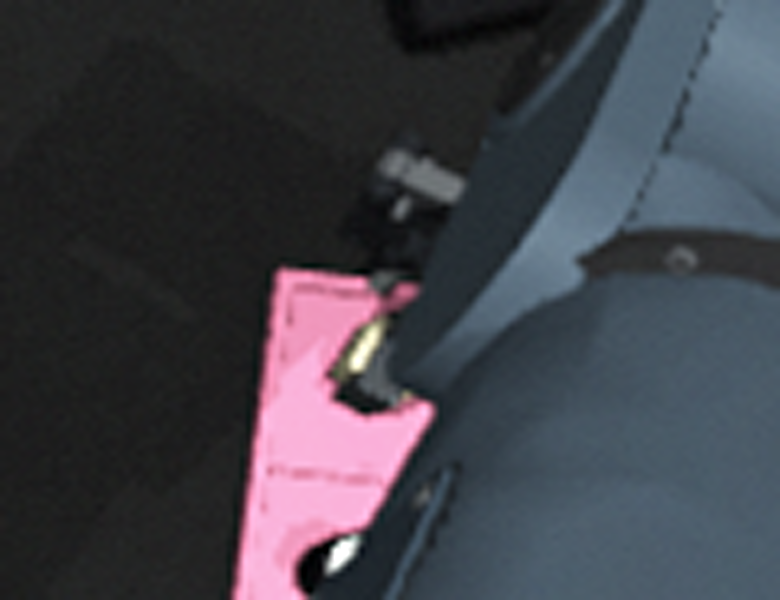

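The top view shows the far finger's knuckle at (400,170) and its light end at (385,280). Both views put the bright finger ends about 35 mm above where the tips should be, so either dark lower fingers are hidden against the mat or the height is off. A contrast-stretched difference from the first images should tell.

```bash
python3 - <<'E'
from h import *
import pickle
ims=[]
for n in("top","side"):
    c=robot.read_camera(n);c0=pickle.load(open(n+"0.pkl","rb"))
    u=proj(c,[590,-286,70]).astype(int);y,x=u[1]-32,u[0]-25
    f=c["frame"][y:y+60,x:x+40].astype(float)
    d=abs(f-c0["frame"][y:y+60,x:x+40]).max(2)
    ims+=[cv2.resize(np.clip(f*3-60,0,255).astype(np.uint8),(400,600),interpolation=cv2.INTER_NEAREST)] if n=="side" else []
    if n=="side": ims.append(cv2.resize(cv2.cvtColor(np.clip(d*5,0,255).astype(np.uint8),cv2.COLOR_GRAY2BGR),(400,600),interpolation=cv2.INTER_NEAREST))
    if n=="side":
        o=robot.get_obs();M=rot(o["tcp_rot"]);p=o["tool_pos"]
        for k in(-30,30): print(((proj(c,p+M[:,1]*k+M[:,2]*6)-[x,y])*10).round(),((proj(c,p+M[:,1]*k-M[:,2]*30)-[x,y])*10).round())
cv2.imwrite("pics/d.png",np.hstack(ims))
E
```

```text
[316. 410.] [356. 287.]
[206. 205.] [242.  84.]
```

View pics/d.png

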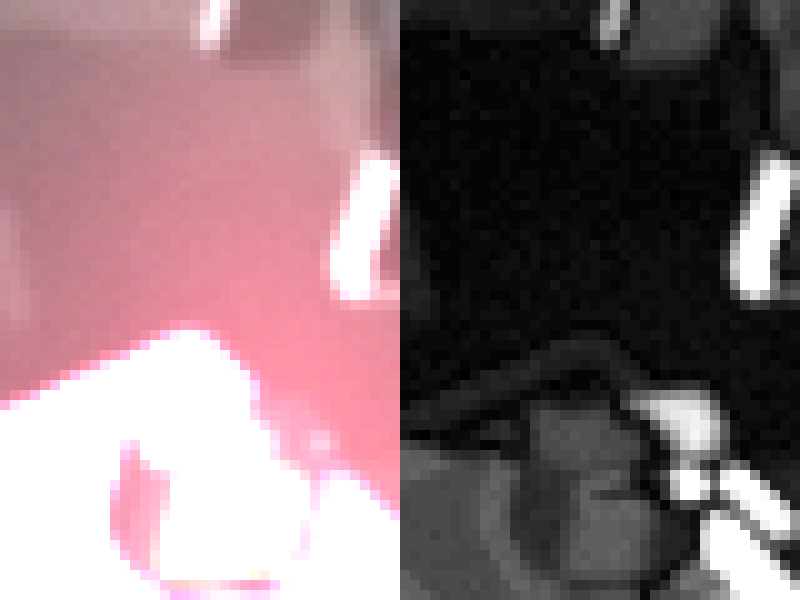

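The difference image shows nothing below the bright pad ends: the near one ends at about crop (740,295) and the far one at (605,45). So these are the real tips, and they sit higher than reported. I'll shut the gripper in the air here and triangulate the tip, to calibrate the tool.

>>> jog_arm(
  targets=[
    {"delta_pos": [0, 0, 0], "twist": [0, 0, 0]},
    {"delta_pos": [0, 0, 0], "twist": [0, 0, 0]},
    {"delta_pos": [0, 0, 0], "twist": [0, 0, 0]},
    {"delta_pos": [0, 0, 0], "twist": [0, 0, 0]},
    {"delta_pos": [0, 0, 0], "twist": [0, 0, 0]},
    {"delta_pos": [0, 0, 0], "twist": [0, 0, 0]},
    {"delta_pos": [0, 0, 0], "twist": [0, 0, 0]},
    {"delta_pos": [0, 0, 0], "twist": [0, 0, 0]},
  ],
  gripper=1.0,
)

```text
time_s: 4.45
tool_pos: [586.6, -286.5, 84.8]
tcp_rot: [-0.759, -3.049, 0.0]
contact_force: [0.4, -0.2, 0.6]
finger_gap: -0.002
finger_force: 0.0
```

```bash
python3 - <<'E'
from h import *
import pickle
c=robot.read_camera("side");t=robot.read_camera("top");c0=pickle.load(open("side0.pkl","rb"))
o=robot.get_obs();M=rot(o["tcp_rot"]);p=o["tool_pos"];print(p)
u=proj(c,[590,-286,70]).astype(int);y,x=u[1]-45,u[0]-25
def cr(z0):
    f=c["frame"][y:y+60,x:x+40].astype(float)
    return cv2.resize(np.clip(f*1.6,0,255).astype(np.uint8),(400,600),interpolation=cv2.INTER_NEAREST)
v=proj(t,[590,-286,85]).astype(int);ty,tx=v[1]-30,v[0]-20
tt=cv2.resize(np.clip(t["frame"][ty:ty+60,tx:tx+40]*1.6,0,255).astype(np.uint8),(400,600),interpolation=cv2.INTER_NEAREST)
for k in(-8,-20,-30,-37,-45,-60): 
    q=p-M[:,2]*(-k if 0 else 0)+np.array([0,0,-k-16 if k==-8 else -k])*1.0
    print("z",q[2].round(),"side",((proj(c,q)-[x,y])*10).round(),"top",((proj(t,q)-[tx,ty])*10).round()+[400,0])
cv2.imwrite("pics/s.png",np.hstack([cr(0),tt]));print(x,y)
E
```

```text
[ 586.61780717 -286.52746907   84.80958524]
z 77.0 side [255. 445.] top [596. 323.]
z 105.0 side [285. 351.] top [632. 300.]
z 115.0 side [296. 316.] top [646. 292.]
z 122.0 side [303. 292.] top [655. 286.]
z 130.0 side [312. 264.] top [667. 279.]
z 145.0 side [329. 210.] top [688. 265.]
429 213
```

View pics/s.png

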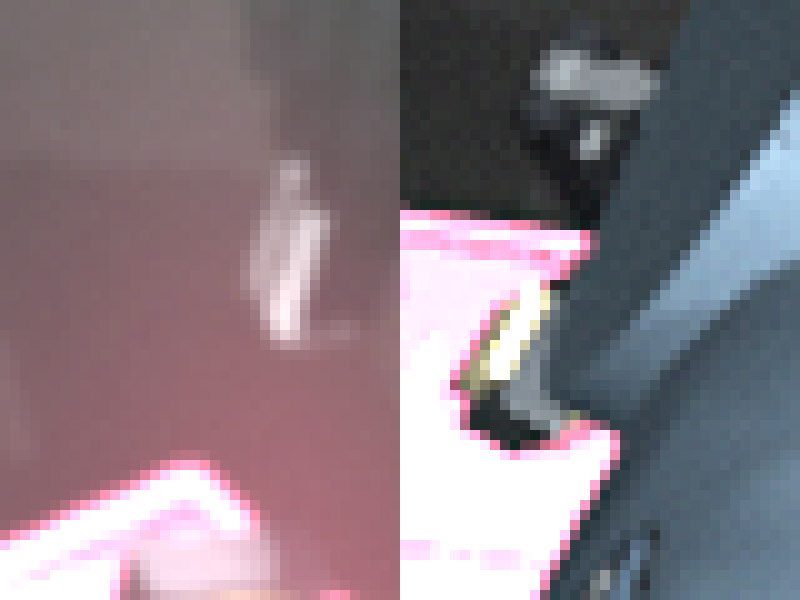

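The side crop shows the shut tips ending near (300,310), which on the tool axis is z≈115, while the reported TCP is at 84.8. The real tips therefore seem to sit about 30 mm above the TCP, not 8 mm below it. I'll descend in guarded steps and track the near pad's bottom corner in the side image.

>>> jog_arm(
  targets=[
    {"delta_pos": [0, 0, 0], "twist": [0, 0, 0]},
    {"delta_pos": [0, 0, 0], "twist": [0, 0, 0]},
    {"delta_pos": [0, 0, 0], "twist": [0, 0, 0]},
    {"delta_pos": [0, 0, 0], "twist": [0, 0, 0]},
    {"delta_pos": [0, 0, 0], "twist": [0, 0, 0]},
    {"delta_pos": [0, 0, -0.05], "twist": [0, 0, 0]},
    {"delta_pos": [0, 0, -0.1], "twist": [0, 0, 0]},
    {"delta_pos": [0, 0, -0.14], "twist": [0, 0, 0]},
    {"delta_pos": [0, 0, -0.14], "twist": [0, 0, 0]},
    {"delta_pos": [0, 0, -0.14], "twist": [0, 0, 0]},
  ],
  gripper=0.3,
)

```text
time_s: 5.55
tool_pos: [586.5, -286.5, 49.4]
tcp_rot: [-0.759, -3.048, -0.0]
contact_force: [0.1, 0.4, 0.7]
finger_gap: 0.698
finger_force: 0.0
```

```bash
cat > tip.py <<'E'
from h import *
import pickle
c=robot.read_camera("side");c0=pickle.load(open("side0.pkl","rb"))
o=robot.get_obs();M=rot(o["tcp_rot"]);p=o["tool_pos"];print(p.round(1),o["contact_force"].round(1))
f=c["frame"].astype(int);d=abs(f-c0["frame"].astype(int)).max(2)
m=((d>35)&(f.min(2)>95)&(f.max(2)-f.min(2)<45)).astype(np.uint8);m[:215]=0;m[320:]=0;m[:,:430]=0;m[:,500:]=0
n,l,s,ce=cv2.connectedComponentsWithStats(m)
for i in range(1,n):
    if s[i][4]>6: print(s[i],ce[i].round(1))
for z in(p[2]-8,p[2],p[2]+30,p[2]+40): print("z",z.round(),[proj(c,np.r_[(p+M[:,1]*k+M[:,0]*11)[:2],z]).round(1) for k in(-30,30)])
E
python3 tip.py
```

```text
[ 586.8 -286.6   49.9] [ 0.3 -1.  -0.1]
[476 229   9  15  57] [479.7 236.2]
[458 255   6  12  40] [460.6 260.5]
[455 272   5   4   9] [457.2 273.2]
z 42.0 [array([451.4, 279.7]), array([441.2, 259.1])]
z 50.0 [array([452.3, 277.2]), array([441.9, 256.6])]
z 80.0 [array([455.4, 267.4]), array([444.7, 246.9])]
z 90.0 [array([456.5, 264.1]), array([445.7, 243.6])]
```

The pad bottom tracks at TCP + ~32 mm, with no contact. Continuing down guarded.

>>> jog_arm(
  targets=[
    {"delta_pos": [0, 0, -0.04], "twist": [0, 0, 0]},
    {"delta_pos": [0, 0, -0.08], "twist": [0, 0, 0]},
    {"delta_pos": [0, 0, -0.12], "twist": [0, 0, 0]},
    {"delta_pos": [0, 0, -0.14], "twist": [0, 0, 0]},
    {"delta_pos": [0, 0, -0.14], "twist": [0, 0, 0]},
    {"delta_pos": [0, 0, -0.14], "twist": [0, 0, 0]},
  ],
)

```text
time_s: 6.2
tool_pos: [586.7, -286.6, 14.8]
tcp_rot: [0.759, 3.048, -0.0]
contact_force: [-0.2, -0.0, 0.9]
finger_gap: 0.697
finger_force: 0.0
```

```bash
python3 tip.py
```

```text
[ 586.8 -286.6   15.1] [0.3 0.5 0.3]
[469 215  15   2  20] [476.2 215.2]
[471 242   9  15  52] [475.  249.1]
[442 246   3   8   9] [443.1 249.8]
[452 273   7   5  21] [455.5 274.4]
z 7.0 [array([448. , 290.5]), array([438.2, 269.8])]
z 15.0 [array([448.8, 288. ]), array([438.9, 267.4])]
z 45.0 [array([451.8, 278.7]), array([441.5, 258.1])]
z 55.0 [array([452.8, 275.5]), array([442.4, 254.9])]
```

>>> jog_arm(
  targets=[
    {"delta_pos": [0, 0, -0.02], "twist": [0, 0, 0]},
    {"delta_pos": [0, 0, -0.03], "twist": [0, 0, 0]},
    {"delta_pos": [0, 0, -0.03], "twist": [0, 0, 0]},
  ],
)

```text
time_s: 6.55
tool_pos: [586.4, -286.4, 6.8]
tcp_rot: [-0.759, -3.048, -0.0]
contact_force: [0.2, 0.3, 1.4]
finger_gap: 0.697
finger_force: 0.0
```

>>> jog_arm(
  targets=[
    {"delta_pos": [0, 0, -0.02], "twist": [0, 0, 0]},
    {"delta_pos": [0, 0, -0.03], "twist": [0, 0, 0]},
    {"delta_pos": [0, 0, -0.03], "twist": [0, 0, 0]},
  ],
)

```text
time_s: 6.85
tool_pos: [586.4, -286.4, -0.8]
tcp_rot: [-0.759, -3.048, -0.0]
contact_force: [0.6, 0.3, 0.2]
finger_gap: 0.697
finger_force: 0.0
```

```bash
python3 tip.py
```

```text
[ 5.865e+02 -2.865e+02 -5.000e-01] [ 0.  -0.9 -0.3]
[456 215  36   8 191] [473.6 217.8]
[470 248   8  14  43] [473.  254.8]
[441 253   2   5   7] [441.6 255.1]
[447 272  11  10  46] [453.7 275.4]
z -8.0 [array([446.3, 295.1]), array([436.7, 274.4])]
z -0.0 [array([447.1, 292.7]), array([437.4, 272.1])]
z 30.0 [array([450.1, 283.6]), array([440., 263.])]
z 40.0 [array([451.1, 280.5]), array([440.9, 259.9])]
```

>>> jog_arm(
  targets=[
    {"delta_pos": [0, 0, -0.02], "twist": [0, 0, 0]},
    {"delta_pos": [0, 0, -0.04], "twist": [0, 0, 0]},
    {"delta_pos": [0, 0, -0.048], "twist": [0, 0, 0]},
    {"delta_pos": [0, 0, -0.048], "twist": [0, 0, 0]},
  ],
)

```text
time_s: 7.3
tool_pos: [586.3, -286.4, -12.8]
tcp_rot: [-0.759, -3.048, -0.0]
contact_force: [0.5, -0.1, -0.1]
finger_gap: 0.698
finger_force: 0.0
```

>>> jog_arm(
  targets=[
    {"delta_pos": [0, 0, 0], "twist": [0, 0, 0]},
    {"delta_pos": [0, 0, 0], "twist": [0, 0, 0]},
    {"delta_pos": [0, 0, 0], "twist": [0, 0, 0]},
    {"delta_pos": [0, 0, 0], "twist": [0, 0, 0]},
    {"delta_pos": [0, 0, 0], "twist": [0, 0, 0]},
    {"delta_pos": [0, 0, 0], "twist": [0, 0, 0]},
    {"delta_pos": [0, 0, 0], "twist": [0, 0, 0]},
    {"delta_pos": [0, 0, 0], "twist": [0, 0, 0]},
  ],
  gripper=1.0,
)

```text
time_s: 8.1
tool_pos: [587.0, -286.7, -11.8]
tcp_rot: [0.759, 3.048, -0.0]
contact_force: [-0.2, 0.3, 5.1]
finger_gap: 0.331
finger_force: 60.4
```

>>> jog_arm(
  targets=[
    {"delta_pos": [0, 0, 0.02], "twist": [0, 0, 0]},
    {"delta_pos": [0, 0, 0.08], "twist": [0, 0, 0]},
    {"delta_pos": [0, 0, 0.16], "twist": [0, 0, 0]},
    {"delta_pos": [0, 0, 0.26], "twist": [0, 0, 0]},
    {"delta_pos": [0, 0, 0.36], "twist": [0, 0, 0]},
    {"delta_pos": [0, 0, 0.36], "twist": [0, 0, 0]},
    {"delta_pos": [0, 0, 0.36], "twist": [0, 0, 0]},
  ],
)

```text
time_s: 8.8
tool_pos: [586.5, -286.5, 78.1]
tcp_rot: [0.759, 3.048, -0.0]
contact_force: [-0.8, 0.2, -2.5]
finger_gap: 0.335
finger_force: 59.6
```

>>> jog_arm(
  targets=[
    {"delta_pos": [-0.06, 0.13, 0], "twist": [0, 0, 0.15]},
    {"delta_pos": [-0.13, 0.3, 0], "twist": [0, 0, 0.3]},
    {"delta_pos": [-0.2, 0.46, 0], "twist": [0, 0, 0.45]},
    {"delta_pos": [-0.28, 0.63, 0], "twist": [0, 0, 0.6]},
    {"delta_pos": [-0.34, 0.78, 0], "twist": [0, 0, 0.75]},
    {"delta_pos": [-0.368, 0.834, 0], "twist": [0, 0, 0.89]},
    {"delta_pos": [-0.368, 0.834, 0], "twist": [0, 0, 0.89]},
    {"delta_pos": [-0.368, 0.834, 0], "twist": [0, 0, 0.89]},
    {"delta_pos": [-0.368, 0.834, 0], "twist": [0, 0, 0.89]},
  ],
)

```text
time_s: 9.7
tool_pos: [494.9, -78.8, 77.4]
tcp_rot: [0.327, -3.124, 0.0]
contact_force: [0.0, 0.1, -1.7]
finger_gap: 0.335
finger_force: 59.7
```

```bash
python3 - <<'E'
from h import *
c=robot.read_camera("side");t=robot.read_camera("top")
o=robot.get_obs();M=rot(o["tcp_rot"]);p=o["tool_pos"];print(p,o["contact_force"],o["finger_gap"],np.degrees(np.arctan2(M[1,1],M[0,1])))
v=proj(t,[494.4,-78.2,60]).astype(int);u=proj(c,[494.4,-78.2,60]).astype(int)
cv2.imwrite("pics/n.png",np.hstack([cv2.resize(f["frame"][w[1]-40:w[1]+40,w[0]-26:w[0]+27],(397,600),interpolation=cv2.INTER_CUBIC) for f,w in((t,v),(c,u))]))
print("top org",v-[26,40],"side org",u-[26,40])
for z in(80,100,138):print(z,((proj(c,[p[0],p[1],z])-u+[26,40])*7.5+[397,0]).round(),((proj(t,[p[0],p[1],z])-v+[26,40])*7.5).round())
E
```

```text
[494.82546811 -78.78171032  77.49826326] [-0.36063646  0.6109127  -1.62304924] 0.33619225831786465 101.96134333548889
top org [333 143] side org [331 185]
80 [600. 257.] [207. 293.]
100 [605. 207.] [213. 286.]
138 [615. 110.] [225. 273.]
```

View pics/n.png

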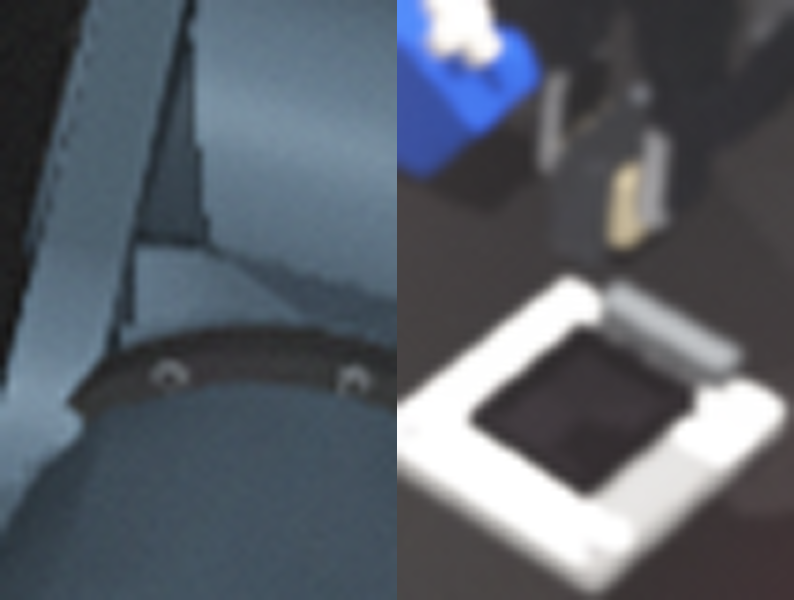

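Side crop: the transformer hangs upright between the pads at (600,210), above the black cradle centred at about (585,410), with the pad tips above the coil's bottom. Lowering slowly now.

>>> jog_arm(
  targets=[
    {"delta_pos": [0, 0, -0.06], "twist": [0, 0, 0]},
    {"delta_pos": [0, 0, -0.12], "twist": [0, 0, 0]},
    {"delta_pos": [0, 0, -0.18], "twist": [0, 0, 0]},
    {"delta_pos": [0, 0, -0.22], "twist": [0, 0, 0]},
    {"delta_pos": [0, 0, -0.25], "twist": [0, 0, 0]},
    {"delta_pos": [0, 0, -0.27], "twist": [0, 0, 0]},
    {"delta_pos": [0, 0, -0.28], "twist": [0, 0, 0]},
    {"delta_pos": [0, 0, -0.28], "twist": [0, 0, 0]},
  ],
)

```text
time_s: 10.6
tool_pos: [494.7, -78.1, 7.8]
tcp_rot: [-0.331, 3.124, -0.0]
contact_force: [-0.6, -1.0, -1.9]
finger_gap: 0.336
finger_force: 59.7
```

>>> jog_arm(
  targets=[
    {"delta_pos": [0, 0, -0.01], "twist": [0, 0, 0]},
    {"delta_pos": [0, 0, -0.02], "twist": [0, 0, 0]},
    {"delta_pos": [0, 0, -0.03], "twist": [0, 0, 0]},
    {"delta_pos": [0, 0, -0.04], "twist": [0, 0, 0]},
    {"delta_pos": [0, 0, -0.045], "twist": [0, 0, 0]},
    {"delta_pos": [0, 0, -0.045], "twist": [0, 0, 0]},
  ],
)

```text
time_s: 11.2
tool_pos: [494.5, -78.0, -3.7]
tcp_rot: [0.331, -3.124, -0.0]
contact_force: [0.9, 0.4, -1.4]
finger_gap: 0.336
finger_force: 59.7
```

>>> jog_arm(
  targets=[
    {"delta_pos": [0, 0, -0.004], "twist": [0, 0, 0]},
    {"delta_pos": [0, 0, -0.008], "twist": [0, 0, 0]},
    {"delta_pos": [0, 0, -0.008], "twist": [0, 0, 0]},
    {"delta_pos": [0, 0, -0.008], "twist": [0, 0, 0]},
  ],
)

```text
time_s: 11.6
tool_pos: [494.7, -78.0, -4.8]
tcp_rot: [-0.331, 3.124, -0.0]
contact_force: [-3.4, 1.2, 8.1]
finger_gap: 0.335
finger_force: 61.1
```

>>> jog_arm(
  targets=[
    {"delta_pos": [0, 0, 0], "twist": [0, 0, 0]},
    {"delta_pos": [0, 0, 0], "twist": [0, 0, 0]},
    {"delta_pos": [0, 0, 0], "twist": [0, 0, 0]},
    {"delta_pos": [0, 0, 0], "twist": [0, 0, 0]},
    {"delta_pos": [0, 0, 0.02], "twist": [0, 0, 0]},
    {"delta_pos": [0, 0, 0.06], "twist": [0, 0, 0]},
    {"delta_pos": [0, 0, 0.14], "twist": [0, 0, 0]},
    {"delta_pos": [0, 0, 0.26], "twist": [0, 0, 0]},
    {"delta_pos": [0, 0, 0.42], "twist": [0, 0, 0]},
    {"delta_pos": [0, 0, 0.6], "twist": [0, 0, 0]},
    {"delta_pos": [0, 0, 0.6], "twist": [0, 0, 0]},
    {"delta_pos": [0, 0, 0.6], "twist": [0, 0, 0]},
  ],
  gripper=0.4,
)

```text
time_s: 12.8
tool_pos: [495.0, -78.1, 145.8]
tcp_rot: [-0.331, 3.122, -0.001]
contact_force: [-0.0, -0.5, -0.9]
finger_gap: 0.601
finger_force: 0.0
```

```bash
python3 - <<'E'
from h import *
c=robot.read_camera("side");C=c["frame"].astype(int)
b,g,r=C[...,0],C[...,1],C[...,2]
ox,oy=331,185
# coil: pale yellow
m=((r-b>25)&(r>110)&(g>r-45)).astype(np.uint8);k=np.zeros_like(m);k[200:265,325:390]=m[200:265,325:390]
n,l,s,ce=cv2.connectedComponentsWithStats(k)
for i in range(1,n):
    if s[i][4]>5: print("coil",s[i],ce[i].round(1))
ax=np.radians(12);X=np.array([np.cos(ax),np.sin(ax),0]);Y=np.array([-np.sin(ax),np.cos(ax),0]);N=np.array([494.4,-78.2,13])
# side camera sees -Y face of coil: expected corners
for sx in(-13,13):
    for z in(6,32): print("exp corner",sx,z,proj(c,N+X*sx-Y*15+[0,0,z]).round(1))
print("exp top coil edge inner",[proj(c,N+X*sx-Y*9+[0,0,32]).round(1) for sx in(-13,13)])
for row in range(216,252,2): print(row,"".join("%4d"%v for v in C[row,340:376:2].mean(1)), "".join("%4d"%v for v in (r-b)[row,340:376:2]))
E
```

```text
coil [356 230  10  14  82] [360.3 236.9]
exp corner -13 6 [357.3 244.1]
exp corner -13 32 [358.2 236.1]
exp corner 13 6 [363.9 238.5]
exp corner 13 32 [364.9 230.6]
exp top coil edge inner [array([356.1, 234.8]), array([362.9, 229.4])]
216   66  66  65  64  64  63  63  63  62  61  61  61  62  62  62  62  61  63    3   2   2   2   3   3   3   3   3   2   3   2   3   3   3   3   4   3
218   66  66  66  64  65  64  64  63  63  62  63  62  63  63  63  63  63  63    3   3   3   3   2   3   3   2   3   3   2   1   2   2   3   3   3   2
220   66  66  64  65  65  65  64  65  63  62  63  63  63  62  62  63  64  63    3   4   3   3   3   3   3   3   2   3   3   3   2   3   3   3   2   3
222   67  65  65  64  64  70 150 196 112  71  99  83  63  64  63  63  63  63    4   3   3   3   2   3   5   4   4   2  -1   1   3   2   3   4   3   3
224   66  66  66  65  86 188 250 254 246 141 147 145 112  75  64  63  63  64    3   3   3   4   4   5   1   0   2  -3  -8  -6  -3   1   3   3   3   4
226   66  66  66 104 227 253 254 251 222 152 144 146 146 146 109  71  64  63    3   3   3   4   3   1   0   3  10 
[... 1135 characters left out ...]
 58  50 107 244 255 255 255    2   4   2   1   1  -2  -3  -1  28  41  28   6   3   5   2   0   0   0
244  255 254 200  91  59  69  75  74  69  80  54  53 127 245 255 255 255 255    0   0   4   2   1   0  -3  -1   6  16   5   2   4   2   0   0   0   0
246  255 255 255 251 151  63  61  60  51  50  59 137 241 255 255 255 255 251    0   0   0   1   5   3   1   1   2   2   3   4   2   0   0   0   0   1
248  255 255 255 255 254 226  92  51  49  62 153 220 229 242 255 255 249 172    0   0   0   0   1   4   3   3   3   4   5   5   3   2   0   0   1   5
250  250 255 255 255 255 255 250 156  85 163 222 229 229 228 238 242 158  88    1   0   0   0   0   0   1   5   4   5   5   3   3   3   3   2   5   5
```

The coil is seen in the side image at box (356–366, 230–244). Seated at the nest centre it should span (356–365, 229–244), so the transformer stands upright in the nest. Next I shut the gripper, turn it with the closing line along the row, and go to the panel.

>>> jog_arm(
  targets=[
    {"delta_pos": [0, 0.1, 0.1], "twist": [0, 0, -0.18]},
    {"delta_pos": [0, 0.2, 0.1], "twist": [0, 0, -0.36]},
    {"delta_pos": [0, 0.3, 0.1], "twist": [0, 0, -0.54]},
    {"delta_pos": [0, 0.4, 0.1], "twist": [0, 0, -0.72]},
    {"delta_pos": [0, 0.4, 0.1], "twist": [0, 0, -0.9]},
    {"delta_pos": [0, 0.4, 0.1], "twist": [0, 0, -1]},
    {"delta_pos": [0, 0.4, 0.1], "twist": [0, 0, -1]},
    {"delta_pos": [0, 0.4, 0.1], "twist": [0, 0, -1]},
  ],
  gripper=1.0,
)

```text
time_s: 13.65
tool_pos: [494.2, 21.9, 168.7]
tcp_rot: [-0.886, -3.012, 0.001]
contact_force: [-0.2, 0.4, 0.2]
finger_gap: -0.002
finger_force: 0.0
```

>>> jog_arm(
  targets=[
    {"delta_pos": [0, 0.1, 0], "twist": [0, 0, -0.18]},
    {"delta_pos": [0, 0.2, 0], "twist": [0, 0, -0.36]},
    {"delta_pos": [0, 0.3, 0], "twist": [0, 0, -0.54]},
    {"delta_pos": [0, 0.32, 0], "twist": [0, 0, -0.72]},
    {"delta_pos": [0, 0.32, 0], "twist": [0, 0, -0.9]},
    {"delta_pos": [0, 0.32, 0], "twist": [0, 0, -1]},
    {"delta_pos": [0, 0.32, 0], "twist": [0, 0, -1]},
    {"delta_pos": [0, 0.32, 0], "twist": [0, 0, -1]},
  ],
)

```text
time_s: 14.45
tool_pos: [494.5, 101.8, 169.3]
tcp_rot: [-1.971, -2.446, 0.001]
contact_force: [-1.6, -0.4, 0.4]
finger_gap: 0.002
finger_force: 0.0
```

>>> jog_arm(
  targets=[
    {"delta_pos": [0, 0, 0], "twist": [0, 0, -0.084]},
    {"delta_pos": [0, 0, 0], "twist": [0, 0, -0.084]},
    {"delta_pos": [0, 0, 0], "twist": [0, 0, -0.084]},
  ],
)

```text
time_s: 14.75
tool_pos: [494.6, 101.9, 169.5]
tcp_rot: [-2.051, -2.38, 0.0]
contact_force: [0.3, -0.7, -0.1]
finger_gap: -0.003
finger_force: 0.0
```

>>> jog_arm(
  targets=[
    {"delta_pos": [0, 0, 0], "twist": [0.18, 0.026, 0]},
    {"delta_pos": [0, 0, 0], "twist": [0.36, 0.052, 0]},
    {"delta_pos": [0, 0, 0], "twist": [0.54, 0.078, 0]},
    {"delta_pos": [0, 0, 0], "twist": [0.72, 0.104, 0]},
    {"delta_pos": [0, 0, 0], "twist": [0.77, 0.111, 0]},
    {"delta_pos": [0, 0, 0], "twist": [0.77, 0.111, 0]},
    {"delta_pos": [0, 0, 0], "twist": [0.77, 0.111, 0]},
  ],
)

```text
time_s: 15.45
tool_pos: [494.7, 101.9, 169.5]
tcp_rot: [-1.718, -1.99, -0.542]
contact_force: [-0.5, -0.7, 1.1]
finger_gap: -0.001
finger_force: 0.0
```

```bash
cat > tp.py <<'E'
from h import *
import pickle
o=robot.get_obs();M=rot(o["tcp_rot"]);p=o["tool_pos"];print(p.round(1),M.round(3).tolist(),o["q"].round(2),o["contact_force"].round(1))
for n in("side","top"):
    c=robot.read_camera(n);c0=pickle.load(open(n+"0.pkl","rb"))
    d=abs(c["frame"].astype(int)-c0["frame"]).max(2)
    for nm,q in(("tool",p-M[:,2]*31),("world",p+M[:,2]*8+[0,0,39])):
        print(n,nm,q.round(),proj(c,q).round(1))
    u=proj(c,p-M[:,2]*31).astype(int)
    np.set_printoptions(linewidth=250)
    print("org",u-[24,20]);print("\n".join("".join(" .:-=+*#%@"[min(9,v//12)] for v in r) for r in d[u[1]-20:u[1]+20,u[0]-24:u[0]+24]))
E
python3 tp.py
```

```text
[494.7 101.9 169.5] [[-0.12, 0.989, -0.082], [0.811, 0.145, 0.567], [0.572, 0.002, -0.82]] [-0.22  0.41  1.8   0.6   1.24 -0.65] [-0.5 -0.7  1.1]
side tool [497.  84. 195.] [318.5 145.5]
side world [494. 106. 202.] [312.1 139.4]
org [294 125]
            ............      .-:  -#@@@@@@@@@@@
         .............       .-=: ..=#@@@@@@@@@@
       .............         :==.....+#@@@@@@@@@
     .............           :-:.... :=*%@@@@@@@
   ..............     ..      .. :.  .:-+#%%@@@@
 ..............     .:--. ..::. .:.  ...:--==+*#
..............   .  :---: ::--:...  .........:::
............ .. .. .-=-: .:--::    .............
............ .....  :-:..::-:: .:...............
.................   ... .:::. .-:...............
.................     .. .:. .:-:.............. 
................      ...  .::--:.  ........    
................ .    .:-----==-:. . .....      
................       .-===++==:........       
................        -=+++++=-:.. ...        
..........  ......      :=++++==---.            
............ ....  .   .-++++=--===:            
.......... .........  .-
[... 2310 characters left out ...]
   .......    
                      =- .            ....      
                       .      ..         .      
                              .                 
                                                
                                                
                                       ..      .
                                        ...    .
                                         ..     
                                          ..  .:
                                           . .:-
                                            ::--
                                            ==--
                                            ::. 
                                               .
```

Top view: the tip's leading edge is at about (287,174). With the offset along the tool, the tip is predicted at (290,175) with its edge at 287; the world-z alternative gives (280,176). So real tip = TCP − ~31 mm along the tool z. Now approaching the round key along its axis.

>>> jog_arm(
  targets=[
    {"delta_pos": [0.006, 0.13, -0.11], "twist": [0, 0, 0]},
    {"delta_pos": [0.012, 0.262, -0.224], "twist": [0, 0, 0]},
    {"delta_pos": [0.012, 0.262, -0.224], "twist": [0, 0, 0]},
    {"delta_pos": [0.004, 0.32, -0.306], "twist": [0, 0, 0]},
    {"delta_pos": [-0.006, 0.39, -0.41], "twist": [0, 0, 0]},
    {"delta_pos": [-0.013, 0.432, -0.47], "twist": [0, 0, 0]},
    {"delta_pos": [-0.013, 0.432, -0.47], "twist": [0, 0, 0]},
    {"delta_pos": [-0.013, 0.432, -0.47], "twist": [0, 0, 0]},
  ],
)

```text
time_s: 16.35
tool_pos: [491.8, 210.0, 53.0]
tcp_rot: [-1.718, -1.99, -0.544]
contact_force: [0.2, -0.7, 0.1]
finger_gap: -0.0
finger_force: 0.0
```

```bash
python3 tp.py | sed -n '1,3p;46,90p'; python3 - <<'E'
from h import *
t=robot.read_camera("top");s=robot.read_camera("side")
o=robot.get_obs();M=rot(o["tcp_rot"]);p=o["tool_pos"]
k=np.array([491.9,206.7,57]);v=(p-31*M[:,2])-k
print("tip in key axes: out",-v@M[:,2],"row",v@M[:,1],"slope",v@M[:,0])
E
```

```text
[491.8 210.   53. ] [[-0.12, 0.989, -0.081], [0.81, 0.145, 0.568], [0.573, 0.002, -0.819]] [-0.01  0.59  1.87  0.77  0.95 -0.71] [ 0.2 -0.7  0.1]
side tool [494. 192.  78.] [293.  165.3]
side world [491. 215.  85.] [287.5 159.8]
top world [491. 215.  85.] [241.1 181.9]
org [226 161]
                              :...       :======
                            - :..        :======
                            +.:..        -===+==
                            +:..         =======
                            *- .        :=======
                           .== ....     :=======
                            -+......    -=======
                            .*:..:.:    ========
                             #::::.:    -=======
                             *.::....  :========
                            .= .:: .   -========
                           .-+..:. .   -========
                         .::-+...  .   -========
                         ....:.    .  :=========
                       .:-.:.=+.   .  :=========
                       . =#%=:@-   .  -=========
                      =##@%#+ @-
[... 534 characters left out ...]
  .:-...   .:=====+++
                            ..:+- ..  ...--=====
                            ...*= ..   . :------
                             . -....   . :--:---
                            ... : ... ==:----:::
                            .:..: ... ++=-==-.:-
                           ...... ....:...:=-.:-
                     :::.........   ... ...=-:--
            ..  .....:--:........   ...    :-:--
            ..........:-:........    ..    .:---
            ..........:--.   ....     .    .----
            ........:.:--:::::....         :---=
  ..        ......::::-=---:-:....     .  :----=
tip in key axes: out 26.158803959553406 row 0.6325167118506344 slope -0.024770727966017345
```

>>> jog_arm(
  targets=[
    {"delta_pos": [-0.003, 0.018, -0.026], "twist": [0, 0, 0]},
    {"delta_pos": [-0.005, 0.036, -0.052], "twist": [0, 0, 0]},
    {"delta_pos": [-0.005, 0.036, -0.052], "twist": [0, 0, 0]},
    {"delta_pos": [-0.005, 0.036, -0.052], "twist": [0, 0, 0]},
  ],
)

```text
time_s: 16.95
tool_pos: [489.9, 219.1, 38.8]
tcp_rot: [-1.718, -1.988, -0.542]
contact_force: [-0.6, 0.6, -0.1]
finger_gap: -0.003
finger_force: 0.0
```

>>> jog_arm(
  targets=[
    {"delta_pos": [-0.001, 0.007, -0.01], "twist": [0, 0, 0]},
    {"delta_pos": [-0.002, 0.0135, -0.0195], "twist": [0, 0, 0]},
    {"delta_pos": [-0.002, 0.0135, -0.0195], "twist": [0, 0, 0]},
    {"delta_pos": [-0.002, 0.0135, -0.0195], "twist": [0, 0, 0]},
  ],
)

```text
time_s: 17.35
tool_pos: [489.6, 222.4, 34.1]
tcp_rot: [-1.718, -1.988, -0.543]
contact_force: [0.2, 0.5, 0.2]
finger_gap: 0.003
finger_force: 0.0
```

>>> jog_arm(
  targets=[
    {"delta_pos": [-0.0007, 0.0045, -0.0066], "twist": [0, 0, 0]},
    {"delta_pos": [-0.0007, 0.0045, -0.0066], "twist": [0, 0, 0]},
    {"delta_pos": [-0.0007, 0.0045, -0.0066], "twist": [0, 0, 0]},
  ],
)

```text
time_s: 17.65
tool_pos: [489.5, 223.5, 32.5]
tcp_rot: [-1.719, -1.988, -0.543]
contact_force: [-0.4, 0.2, 0.3]
finger_gap: -0.004
finger_force: 0.0
```

>>> jog_arm(
  targets=[
    {"delta_pos": [-0.0007, 0.0045, -0.0066], "twist": [0, 0, 0]},
    {"delta_pos": [-0.0007, 0.0045, -0.0066], "twist": [0, 0, 0]},
    {"delta_pos": [-0.0007, 0.0045, -0.0066], "twist": [0, 0, 0]},
  ],
)

```text
time_s: 17.95
tool_pos: [489.4, 224.6, 31.0]
tcp_rot: [-1.719, -1.988, -0.544]
contact_force: [0.3, -0.4, 1.9]
finger_gap: 0.0
finger_force: 1.1
```

>>> jog_arm(
  targets=[
    {"delta_pos": [-0.0007, 0.0045, -0.0066], "twist": [0, 0, 0]},
    {"delta_pos": [-0.0007, 0.0045, -0.0066], "twist": [0, 0, 0]},
    {"delta_pos": [-0.0007, 0.0045, -0.0066], "twist": [0, 0, 0]},
  ],
)

```text
time_s: 18.25
tool_pos: [489.3, 225.7, 29.3]
tcp_rot: [-1.719, -1.988, -0.544]
contact_force: [0.7, -0.3, 2.6]
finger_gap: -0.002
finger_force: 1.7
```

>>> jog_arm(
  targets=[
    {"delta_pos": [-0.0007, 0.0045, -0.0066], "twist": [0, 0, 0]},
    {"delta_pos": [-0.001, 0.0068, -0.0098], "twist": [0, 0, 0]},
    {"delta_pos": [-0.001, 0.0068, -0.0098], "twist": [0, 0, 0]},
    {"delta_pos": [-0.001, 0.0068, -0.0098], "twist": [0, 0, 0]},
  ],
)

```text
time_s: 18.65
tool_pos: [489.2, 227.1, 27.3]
tcp_rot: [-1.718, -1.988, -0.544]
contact_force: [-1.3, -9.2, 13.0]
finger_gap: -0.004
finger_force: 7.5
```

>>> jog_arm(
  targets=[
    {"delta_pos": [-0.0003, 0.0023, -0.0033], "twist": [0, 0, 0]},
    {"delta_pos": [-0.0003, 0.0023, -0.0033], "twist": [0, 0, 0]},
    {"delta_pos": [-0.0003, 0.0023, -0.0033], "twist": [0, 0, 0]},
  ],
)

```text
time_s: 18.95
tool_pos: [489.2, 227.3, 27.1]
tcp_rot: [-1.718, -1.989, -0.545]
contact_force: [-5.1, -16.7, 23.9]
finger_gap: -0.003
finger_force: 14.2
```

Round key bottomed out (29 N along its axis). Retracting along the axis, then going over to the square key.

>>> jog_arm(
  targets=[
    {"delta_pos": [0.003, -0.021, 0.03], "twist": [0, 0, 0]},
    {"delta_pos": [0.007, -0.05, 0.072], "twist": [0, 0, 0]},
    {"delta_pos": [0.007, -0.05, 0.072], "twist": [0, 0, 0]},
    {"delta_pos": [0.1, -0.037, 0.072], "twist": [0, 0, 0]},
    {"delta_pos": [0.2, -0.022, 0.072], "twist": [0, 0, 0]},
    {"delta_pos": [0.3, -0.008, 0.072], "twist": [0, 0, 0]},
    {"delta_pos": [0.369, 0.002, 0.072], "twist": [0, 0, 0]},
    {"delta_pos": [0.369, 0.002, 0.072], "twist": [0, 0, 0]},
    {"delta_pos": [0.369, 0.002, 0.072], "twist": [0, 0, 0]},
  ],
)

```text
time_s: 19.85
tool_pos: [580.0, 228.6, 43.3]
tcp_rot: [-1.718, -1.987, -0.542]
contact_force: [-0.1, 0.3, -0.3]
finger_gap: -0.001
finger_force: 0.0
```

```bash
python3 - <<'E'
from h import *
o=robot.get_obs();M=rot(o["tcp_rot"]);p=o["tool_pos"]
k=np.array([582.9,219.8,57]);v=(p-31*M[:,2])-k
print(p,"tip in key axes: out",-v@M[:,2],"row",v@M[:,1],"slope",v@M[:,0])
E
```

```text
[580.04626258 228.59679639  43.29082335] tip in key axes: out 14.54051940622784 row -1.5474605950604774 slope -0.39979073720566505
```

>>> jog_arm(
  targets=[
    {"delta_pos": [-0.004, 0.0272, -0.0393], "twist": [0, 0, 0]},
    {"delta_pos": [-0.005, 0.034, -0.049], "twist": [0, 0, 0]},
    {"delta_pos": [-0.006, 0.041, -0.059], "twist": [0, 0, 0]},
    {"delta_pos": [-0.0066, 0.0453, -0.0655], "twist": [0, 0, 0]},
    {"delta_pos": [-0.0069, 0.0476, -0.0688], "twist": [0, 0, 0]},
    {"delta_pos": [-0.0069, 0.0476, -0.0688], "twist": [0, 0, 0]},
    {"delta_pos": [-0.0069, 0.0476, -0.0688], "twist": [0, 0, 0]},
  ],
)

```text
time_s: 20.55
tool_pos: [578.7, 240.0, 27.3]
tcp_rot: [-1.717, -1.988, -0.542]
contact_force: [-6.9, -8.4, 10.5]
finger_gap: -0.0
finger_force: 6.1
```

>>> jog_arm(
  targets=[
    {"delta_pos": [-0.0003, 0.0023, -0.0033], "twist": [0, 0, 0]},
    {"delta_pos": [-0.0003, 0.0023, -0.0033], "twist": [0, 0, 0]},
    {"delta_pos": [-0.0003, 0.0023, -0.0033], "twist": [0, 0, 0]},
  ],
)

```text
time_s: 20.85
tool_pos: [578.7, 240.1, 27.1]
tcp_rot: [-1.717, -1.988, -0.542]
contact_force: [-10.2, -15.4, 17.8]
finger_gap: 0.003
finger_force: 11.1
```

>>> jog_arm(
  targets=[
    {"delta_pos": [0.003, -0.021, 0.03], "twist": [0, 0, 0]},
    {"delta_pos": [0.007, -0.05, 0.072], "twist": [0, 0, 0]},
    {"delta_pos": [0.007, -0.05, 0.072], "twist": [0, 0, 0]},
    {"delta_pos": [-0.08, -0.063, 0.072], "twist": [0, 0, 0]},
    {"delta_pos": [-0.171, -0.0757, 0.072], "twist": [0, 0, 0]},
    {"delta_pos": [-0.171, -0.0757, 0.072], "twist": [0, 0, 0]},
    {"delta_pos": [-0.171, -0.0757, 0.072], "twist": [0, 0, 0]},
  ],
)

```text
time_s: 21.55
tool_pos: [537.0, 222.2, 44.1]
tcp_rot: [-1.719, -1.988, -0.544]
contact_force: [0.9, 0.3, -0.4]
finger_gap: -0.003
finger_force: 0.0
```

```bash
python3 - <<'E'
from h import *
o=robot.get_obs();M=rot(o["tcp_rot"]);p=o["tool_pos"]
k=np.array([537.4,213.2,57]);v=(p-31*M[:,2])-k
print(p,"tip in key axes: out",-v@M[:,2],"row",v@M[:,1],"slope",v@M[:,0])
E
```

```text
[536.95401419 222.15515719  44.06282478] tip in key axes: out 15.2815066129643 row 0.8252720232706742 slope -0.11017339775077042
```

Now the level bar: press to the stop and hold for well over a second.

>>> jog_arm(
  targets=[
    {"delta_pos": [-0.004, 0.0272, -0.0393], "twist": [0, 0, 0]},
    {"delta_pos": [-0.005, 0.034, -0.049], "twist": [0, 0, 0]},
    {"delta_pos": [-0.006, 0.041, -0.059], "twist": [0, 0, 0]},
    {"delta_pos": [-0.0066, 0.0453, -0.0655], "twist": [0, 0, 0]},
    {"delta_pos": [-0.0072, 0.05, -0.072], "twist": [0, 0, 0]},
    {"delta_pos": [-0.0072, 0.05, -0.072], "twist": [0, 0, 0]},
    {"delta_pos": [-0.0072, 0.05, -0.072], "twist": [0, 0, 0]},
  ],
)

```text
time_s: 22.25
tool_pos: [535.2, 233.7, 27.1]
tcp_rot: [-1.718, -1.989, -0.544]
contact_force: [-5.0, -13.9, 17.3]
finger_gap: 0.004
finger_force: 10.9
```

>>> jog_arm(
  targets=[
    {"delta_pos": [0, 0, 0], "twist": [0, 0, 0]},
    {"delta_pos": [0, 0, 0], "twist": [0, 0, 0]},
    {"delta_pos": [0, 0, 0], "twist": [0, 0, 0]},
    {"delta_pos": [0, 0, 0], "twist": [0, 0, 0]},
    {"delta_pos": [0, 0, 0], "twist": [0, 0, 0]},
    {"delta_pos": [0, 0, 0], "twist": [0, 0, 0]},
    {"delta_pos": [0, 0, 0], "twist": [0, 0, 0]},
    {"delta_pos": [0, 0, 0], "twist": [0, 0, 0]},
    {"delta_pos": [0, 0, 0], "twist": [0, 0, 0]},
    {"delta_pos": [0, 0, 0], "twist": [0, 0, 0]},
    {"delta_pos": [0, 0, 0], "twist": [0, 0, 0]},
    {"delta_pos": [0, 0, 0], "twist": [0, 0, 0]},
  ],
)

```text
time_s: 23.45
tool_pos: [535.3, 233.7, 27.1]
tcp_rot: [-1.718, -1.989, -0.544]
contact_force: [-3.9, -15.1, 17.7]
finger_gap: 0.001
finger_force: 10.9
```

Bar held at its stop for about 1.4 s. Retracting, then a numeric check before handing in.

>>> jog_arm(
  targets=[
    {"delta_pos": [0.003, -0.021, 0.03], "twist": [0, 0, 0]},
    {"delta_pos": [0.007, -0.05, 0.072], "twist": [0, 0, 0]},
    {"delta_pos": [0.018, -0.12, 0.173], "twist": [0, 0, 0]},
    {"delta_pos": [0.03, -0.21, 0.3], "twist": [0, 0, 0]},
    {"delta_pos": [0.04, -0.28, 0.4], "twist": [0, 0, 0]},
    {"delta_pos": [0.04, -0.28, 0.4], "twist": [0, 0, 0]},
    {"delta_pos": [0.04, -0.28, 0.4], "twist": [0, 0, 0]},
    {"delta_pos": [0.04, -0.28, 0.4], "twist": [0, 0, 0]},
    {"delta_pos": [0.04, -0.28, 0.4], "twist": [0, 0, 0]},
  ],
)

```text
time_s: 24.35
tool_pos: [543.9, 165.1, 125.0]
tcp_rot: [-1.718, -1.987, -0.541]
contact_force: [-0.0, -0.0, -0.8]
finger_gap: -0.003
finger_force: 0.0
```

```bash
python3 - <<'E'
from h import *
c=robot.read_camera("side");C=c["frame"].astype(int);b,g,r=C[...,0],C[...,1],C[...,2]
m=((r-b>25)&(r>110)&(g>r-45)).astype(np.uint8);k=np.zeros_like(m);k[200:265,325:390]=m[200:265,325:390]
n,l,s,ce=cv2.connectedComponentsWithStats(k);print(s[1:],ce[1:])
print(robot.get_obs()["contact_force"]);print(robot.hand_in())
E
```

```text
[[356 230  10  14  88]] [[360.39772727 236.56818182]]
[ 0.12017988  0.19701982 -0.14616898]
the job is handed in; nothing more can be done
None
```

The job is handed in at about 24 s with no verdict returned: the transformer stands upright in the nest, and the round, square and level bar keys (bar held about 1.4 s) were each pressed to the stop, judging by force, and let up in order.

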